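Turn the finishing turntable to bring the amber bishop before the magnifier

TASK

Push the turntable round gently by its scalloped rim with your fingertips until the amber bishop stands squarely in front of the magnifier's lens, centred on it, then leave the turntable at rest there. The pieces are freshly polished: never touch them or the mat they stand on, let none topple or slide out of its place, and leave the magnifier and everything else on the bench alone.

Things in the scene. Friction and masses are not known exactly. Their poses are not given: they have to be found in the camera images.
- turntable: aluminium wheel of a bench turntable: disc 20 mm thick, 116 mm radius, with 8 rim lobes (40 mm wide, round-ended, out to 154 mm from the axis, at 0, 45, 90.. degrees in its own frame). Between lobes, at 22.5, 67.5.. degrees, are open scallops 62 mm wide: a fingertip goes down there and pushes sideways on a lobe. Origin: on the upright axis, disc underside, 45 mm above the bench; x, y turn with it
- foot: grey cast foot under the wheel, 85 mm radius, fixed to the bench; origin on the turntable's axis at bench level. Its bearing turns endlessly either way, greased and damped (about 1 N at the rim, 3 N when turned at 1 rad/s), and stops almost at once when no longer pushed
- mat: round black grippy rubber mat fixed on top of the wheel, turning with it: 106 mm radius, 3 mm thick, its top 68 mm above the bench; five chess pieces stand on it in a ring; origin at the centre of its underside
- lens (a point): centre of the glass of the upright bench magnifier, 94 mm above the bench, on the robot's side of the turntable: a round lens in a black ring 82 mm across, 10 mm thick, top 135 mm above the bench. Its x axis is level and is the line of sight: out of the lens and across the turntable's axis, 185 mm away; y is level across the lens, z up
- bishop_mid (a point): the amber (orange) bishop, the only coloured piece: middle of its height and axis; 55 mm tall, foot 24 mm across, 30 g; a loose piece standing freely on the rubber mat, its middle 75 mm from the turntable's axis. It is to be brought to the point of its circle nearest the lens, on the lens's line of sight
- pawn_a_mid (a point): frosted pale pawn, 37.5 mm tall, foot 22 mm across; middle of its height; a loose piece standing freely on the rubber mat, its middle 75 mm from the turntable's axis
- pawn_b_mid (a point): second frosted pawn, as the first; a loose piece standing freely on the rubber mat, its middle 75 mm from the turntable's axis
- rook_a_mid (a point): frosted pale rook, 41 mm tall, foot 24 mm across; middle of its height; a loose piece standing freely on the rubber mat, its middle 75 mm from the turntable's axis
- rook_b_mid (a point): second frosted rook, as the first; a loose piece standing freely on the rubber mat, its middle 75 mm from the turntable's axis
- magnifier: the whole magnifier with its weighted steel foot (34 mm radius), fixed; origin under the lens at bench level, axes as the lens's
- paste_tin: loose round tin of polishing paste, 72 mm across, 42 mm high, left of the turntable; origin at its underside; leave alone
- brush: loose brush lying at the right; origin at its underside; leave alone
- felt_block: loose grey felt polishing block 90 x 50 x 30 mm at the right; origin at its underside; leave alone
- jar: loose amber jar with red cap, 60 mm across, 85 mm high, at the left far side; origin at its underside; leave alone

How it is judged:
By the outcome, as a careful person would: the job done as asked, in the order asked, and still so for the second after the job is handed in, with the robot touching nothing.
It also fails if it takes over 58 s, if anything falls off the work surface, if the arm or the gripper's body presses on something with over 40 N, if the wrist force passes 120 N, or if a joint passes its speed limit or range.

ROBOT

A 6-joint arm with a two-finger parallel gripper is mounted at the origin on the work surface. World frame = base frame: x ahead of the robot, y to its left, z up, the work surface at z = 0. Lengths are in m, angles in degrees, forces in N, time in s.
With the tool pointing down it reaches from about 0.25 to 0.725 m from the base axis. Payload 4 kg.
Tool frame: the origin (TCP) lies between the finger pads; the fingertips stand 8 mm ahead of it and the grasp point (between the pads) lies 11 mm behind it; z points along the fingers, y is the line along which they close (so a half turn about z gives the same grasp; the last joint's range is limited). The gripper opens to 85 mm and grips with 20 to 120 N. Pads are 22 mm wide; open, the fingers measure 114 mm over their backs; the gripper's body (76 mm by 85 mm) begins 54 mm behind the grasp point. The pads swing forward as they close: fully open they stand 13 mm farther back than shut.
Start: joints at [-64.057, 13.785, 0.286, 76.501, 0, 90], TCP at [0.219, -0.45, 0.239] pointing down, gripper open.
Joint ranges: [-155.79, 155.79], [-60.16, 107.12], [-62.33, 73.08], [-114, 123.19], [-81.49, 82.49], [-180, 180]. Speed limits (degrees/s): [159.86, 159.86, 180, 180, 180, 180].

INTERFACE

Orientations are given as [roll, pitch, yaw] about the fixed x, y, z axes, in that order (R = Rz(yaw) Ry(pitch) Rx(roll)).
In Python, from workcell import sense, get_image, camera_model, hand_in gives the robot as it stands.
- The arm moves only by the shell command python3 -m creep 'ROWS' [FORCE]. ROWS is JSON, a list of rows, each an object of numbers: "wx", "wy", "wz": the turn, a rotation vector about the tool's x, y, z in rad; "x", "y", "z": the shift along the tool's x, y, z in mm; "grip": the closure, from 0 (fully open) to 1 (shut). A call has 1 to 12 rows; each row is the pose to reach, as a shift and turn from the pose commanded when the call began, along the tool's axes at that moment; what a row does not reach only later rows make up. A row lasts 1/8 s, in which the tool goes at most 62.5 mm and 10.7 degrees, less where a joint would pass 70% of its speed; a pose out of reach is approached as far as the arm can. A call with a gripper value outside its range is refused whole. The fingers move at their own pace and stop on an object; FORCE is the grip in N (left out, the last holds). Time passes only in rows, so rows that repeat a pose let the fingers close. It gives the time, the measured TCP pose, the force, the opening and the grip force at its end, in the units of the state.
- sense(): the state, without advancing time (a new reading comes with each control period).
- get_image(name): name is "side" or "top" or "wrist"; returns the picture (400x640x3 uint8, red, green, blue); there is no depth.
- camera_model(name): a dict with "K" (3x3 intrinsics, pixels), "position" and "attitude" of the camera in the world; the wrist camera has in their place "mount" (4x4, takes a point from camera to tool coordinates, whose origin is the TCP and whose axes are the flange's). Camera axes: x right, y down, z forward; pixel columns grow to the right and rows downward; lengths in m; the calibration is good to about 2 mm. The wrist camera is an equidistant fisheye: a pixel r from the principal point sees the ray r / f radians off the axis. A picture is of the moment at which its call begins: read the wrist's pose just before it. camera_model takes no time and is no camera call.
- hand_in(): hands the job in; it is judged then, once.
The state is a dict: "t": time; "joint_pos": joint angles; "qd": joint speeds; "joint_torque": joint torques, N m; "tool_pos": TCP position; "ee_rot": TCP orientation; "wrist_force": force on the tool from outside, world axes, zero at the start; "ft_torque": the same for the moment, N m; "width": finger opening in m; "finger_force": force on a finger pad.
Only numpy, scipy, OpenCV 4.12 (cv2) and the standard library are available. Lean on these libraries where they do the work, as an engineer would, in place of code of your own. Each camera call takes 0.05 s, during which the arm holds its last target. There are 200 camera calls.

## Working session

There is one attempt and no reset: what is moved stays moved. The work goes in short steps, Python scripts to look and compute and a shell command to move; the robot and the scene stay as the last step left them, time stands still between calls to the robot, and variables do not carry over. Pictures are saved under pics/ and viewed, at most 15 in all, crops included, and the job is handed in when it is done.

```bash
mkdir -p pics; python3 - <<'E'
from workcell import *
import cv2
for n in("top","side"):
    cv2.imwrite(f"pics/{n}0.png",get_image(n)[:,:,::-1]); m=camera_model(n); print(n,m)
s=sense(); print(s['t'],s['tool_pos'],s['ee_rot'],s['width'])
E
```

```text
top {'K': array([[492.05535908,   0.        , 324.27459303],
       [  0.        , 492.05535908, 199.35477499],
       [  0.        ,   0.        ,   1.        ]]), 'position': array([ 0.2885525 , -0.01193706,  1.35798073]), 'attitude': array([-172.2259423 ,    1.67522515,  -90.71567793])}
side {'K': array([[408.42841943,   0.        , 318.82451076],
       [  0.        , 408.42841943, 200.50502282],
       [  0.        ,   0.        ,   1.        ]]), 'position': array([0.23840086, 0.69049705, 0.95858832]), 'attitude': array([-140.67234723,    0.20143305, -161.16435423])}
0.1 [ 0.21848354 -0.44909623  0.2384827 ] [-1.79888325e+02  4.78333027e-04  2.59426377e+01] 0.08536421255352485
```

View pics/top0.png

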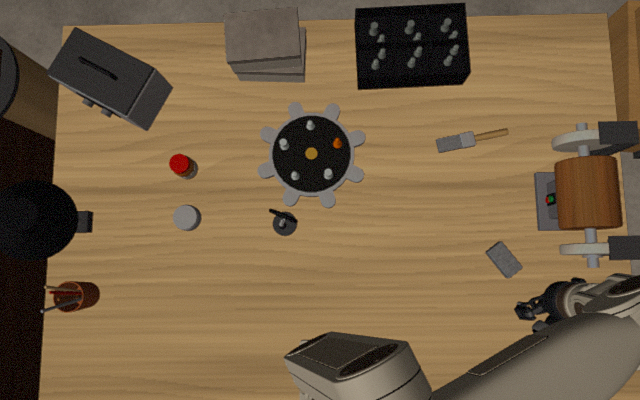

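View pics/side0.png

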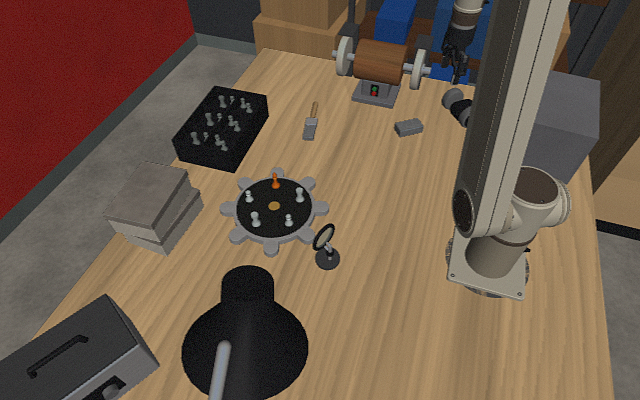

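The top view shows the turntable hub at about (312,153), the amber bishop at (337,143) and the magnifier at (283,220). The side view shows the bishop at (276,182) and the lens at (324,237). Next I measure them.

```bash
cat > h.py <<'E'
import numpy as np,cv2
from workcell import *
from scipy.spatial.transform import Rotation as Ro
def cam(n):
    m=camera_model(n); return m['K'],np.array(m['position']),Ro.from_euler('xyz',m['attitude'],degrees=True).as_matrix()
def ray(n,p):
    K,o,R=cam(n); return o,R@np.linalg.inv(K)@np.array([p[0],p[1],1.])
def onz(n,p,z):
    o,d=ray(n,p); return o+d*(z-o[2])/d[2]
def tri(p,q):
    o,d=ray("top",p);e,f=ray("side",q); A=np.c_[d,-f]; s=np.linalg.lstsq(A,e-o,rcond=None)[0]
    a,b=o+d*s[0],e+f*s[1]; return (a+b)/2,np.linalg.norm(a-b)
def proj(n,P):
    K,o,R=cam(n); c=(np.atleast_2d(P)-o)@R; q=c@K.T; return q[:,:2]/q[:,2:]
def orange(n,im,roi):
    x0,y0,x1,y1=roi; h=cv2.cvtColor(im,cv2.COLOR_RGB2HSV)[y0:y1,x0:x1].astype(int)
    m=((h[...,0]<14)&(h[...,1]>190)&(h[...,2]>90)).astype(np.uint8)
    y,x=np.nonzero(m); return np.array([x.mean()+x0,y.mean()+y0]),len(x),(x.min()+x0,y.min()+y0,x.max()+x0,y.max()+y0)
def mat(n,im,roi,z=.068):
    x0,y0,x1,y1=roi; g=im[y0:y1,x0:x1].max(2); m=(cv2.GaussianBlur(g,(3,3),0)<60).astype(np.uint8)
    cs=cv2.findContours(m,cv2.RETR_EXTERNAL,cv2.CHAIN_APPROX_NONE)[0]; c=max(cs,key=cv2.contourArea)
    c=cv2.convexHull(c)[:,0,:]+[x0,y0]
    P=np.array([onz(n,p,z)[:2] for p in c]); A=np.c_[2*P,np.ones(len(P))]; s=np.linalg.lstsq(A,(P**2).sum(1),rcond=None)[0]
    return s[:2],np.sqrt(s[2]+s[:2]@s[:2])
def lobes(n,im,c,r=.142,z=.065):
    t=np.radians(np.arange(0,360,.5)); p=proj(n,np.c_[c[0]+r*np.cos(t),c[1]+r*np.sin(t),np.full_like(t,z)]).astype(np.float32)
    hsv=cv2.cvtColor(im,cv2.COLOR_RGB2HSV).astype(np.float32)[...,1]
    v=cv2.remap(hsv,p[:,0].reshape(1,-1),p[:,1].reshape(1,-1),cv2.INTER_LINEAR)[0]
    k=-(v-v.mean()); f=(k*np.exp(-8j*t)).sum(); return np.degrees(-np.angle(f))/-(-8)*-1 if 0 else np.degrees(-np.angle(f)/8)%45, abs(f)/np.abs(k).sum()
E
python3 - <<'E'
from h import *
T=cv2.imread("pics/top0.png")[:,:,::-1].copy();S=cv2.imread("pics/side0.png")[:,:,::-1].copy()
ct,rt=mat("top",T,(262,105,362,205)); cs,rs=mat("side",S,(222,165,318,245)); print("mat",ct,rt,cs,rs)
bt=orange("top",T,(320,120,355,165)); bs=orange("side",S,(255,165,300,200)); print(bt,bs)
for c,n,im in((ct,"top",T),(cs,"side",S)): print(n,lobes(n,im,c))
b,e=tri(bt[0],bs[0]); print("bishop",b,e,np.hypot(*(b[:2]-ct)))
print("bishop top z.0955", onz("top",bt[0],.0955), onz("side",bs[0],.0955))
A=cv2.resize(T[190:250,250:325],None,fx=5.3,fy=5.3,interpolation=2);B=cv2.resize(S[210:280,295:360],None,fx=5.3,fy=5.3,interpolation=2)
h=max(A.shape[0],B.shape[0]); P=lambda X:cv2.copyMakeBorder(X,0,h-X.shape[0],0,0,0)
cv2.imwrite("pics/mag.png",np.hstack([P(A),P(B)])[:,:,::-1])
E
```

```text
mat [0.59110669 0.0577805 ] 0.10374423087790857 [0.58987281 0.05908832] 0.10431662355974274
(array([337.6       , 142.96666667]), 30, (np.int64(333), np.int64(138), np.int64(340), np.int64(147))) (array([275.10526316, 182.07017544]), 57, (np.int64(272), np.int64(173), np.int64(279), np.int64(188)))
top (np.float64(18.97909771950665), np.float64(0.6471965387972535))
side (np.float64(19.117537380090734), np.float64(0.6268811290161874))
bishop [ 0.61480683 -0.01401133  0.08063954] 0.001027642836404122 0.07560267122182007
bishop top z.0955 [ 0.61049842 -0.01409183  0.0955    ] [ 0.60896698 -0.00208017  0.0955    ]
```

View pics/mag.png

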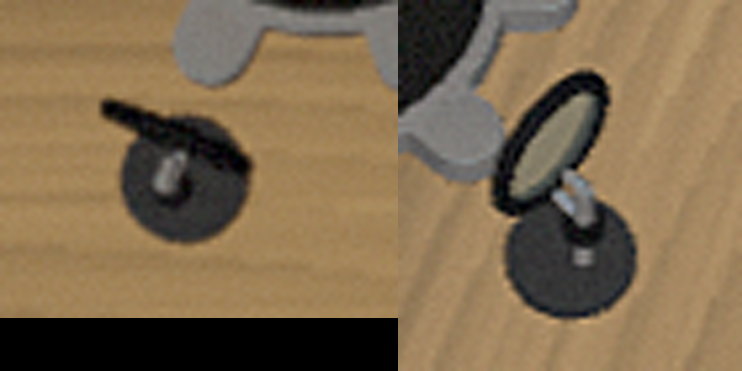

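The left crop (top view) shows the ring running edge-on from (105,105) to (248,167), with the foot at (185,179). The right crop (side view) shows the ring ellipse centred at (551,143).

```bash
python3 - <<'E'
from h import *
T=cv2.imread("pics/top0.png")[:,:,::-1].copy();S=cv2.imread("pics/side0.png")[:,:,::-1].copy()
ct,_=mat("top",T,(262,105,362,205)); cs,_=mat("side",S,(222,165,318,245)); 
u=lambda x,y:np.array([x/5.3+250-.4,y/5.3+190-.4]); w=lambda x,y:np.array([(x-397)/5.3+295-.4,y/5.3+210-.4])
lt,ls=u(175,136),w(551,143)
L,e=tri(lt,ls); print("lens tri",L,e)
for n,p,c in(("top",lt,ct),("side",ls,cs)):
    l=onz(n,p,.094)[:2]; d=l-c; print(n,l,np.hypot(*d),np.degrees(np.arctan2(d[1],d[0])))
for n,p in(("top",u(185,179)),("side",w(571,257))): print("foot",onz(n,p,.012))
a,b=onz("top",u(103,106),.094),onz("top",u(249,166),.094); print("ring",np.linalg.norm(a-b),np.degrees(np.arctan2(*(a-b)[[1,0]]))+90)
# ring px by darkness
for n,im,roi in(("top",T,(266,203,300,226)),("side",S,(312,220,336,252))):
    x0,y0,x1,y1=roi; m=(im[y0:y1,x0:x1].max(2)<38); y,x=np.nonzero(m); 
    r=cv2.minAreaRect(np.c_[x+x0,y+y0].astype(np.float32)); print(n,m.sum(),r)
bt=orange("top",T,(320,120,355,165))[0]; bs=orange("side",S,(255,165,300,200))[0]
for n,p,c in(("top",bt,ct),("side",bs,cs)):
    for z in(.078,.082,.0865,.0955):
        d=onz(n,p,z)[:2]-c; print("bishop",n,z,np.hypot(*d),np.degrees(np.arctan2(d[1],d[0])))
E
```

```text
lens tri [0.42060344 0.13090646 0.09569538] 0.0021615413993279387
top [0.42185896 0.13125882] 0.1845097769536893 156.53209226320425
side [0.41986913 0.12974459] 0.18410203191725938 157.43144222401216
foot [0.40800301 0.1353675  0.012     ]
foot [0.4054916  0.13939076 0.012     ]
ring 0.07773997219824562 156.85087341397457
top 130 ((283.0, 215.50001525878906), (27.577163696289062, 12.020814895629883), 45.0)
side 153 ((323.44329833984375, 237.24742126464844), (20.342632293701172, 27.244596481323242), 2.602562189102173)
bishop top 0.078 0.07575592046184569 -71.6461215376639
bishop top 0.082 0.07543443005465707 -72.37986329924232
bishop top 0.0865 0.0750876736422919 -73.21267556451488
bishop top 0.0955 0.07444240236099316 -74.90068113788777
bishop side 0.078 0.07977905940226342 -70.51753622763471
bishop side 0.082 0.07618226778660195 -70.93009726910151
bishop side 0.0865 0.07214109861366692 -71.44337089971614
bishop side 0.0955 0.06407941212483655 -72.66388095908057
```

```bash
cat > plan.py <<'E'
import sys
from h import *
C=np.array([.5905,.0584])
def rows(targets):  # targets: (x,y,z,yaw)
    s=sense(); p=np.array(s['tool_pos']); y0=s['ee_rot'][2]; R=Ro.from_euler('xyz',[180,0,y0],degrees=True).as_matrix()
    print("from",p.round(4),y0,s['t'],np.round(s['wrist_force'],1),s['width'])
    for t in targets:
        d=R.T@(np.array(t[:3])-p)*1000; print('{"x":%.1f,"y":%.1f,"z":%.1f,"wz":%.3f}'%(*d,-np.radians((t[3]-y0+180)%360-180)))
def arc(phis,r=.138,z=.062,off=0): return [(*(C+r*np.array([np.cos(a),np.sin(a)])),z,np.degrees(a)+off) for a in np.radians(phis)]
E
python3 - <<'E'
from plan import *
print(camera_model("wrist"))
rows(arc([-48.5],z=.2)+arc([-48.5],z=.2,off=180))
E
```

```text
{'K': array([[309.70691629,   0.        , 316.6648072 ],
       [  0.        , 309.70691629, 199.95710059],
       [  0.        ,   0.        ,   1.        ]]), 'mount': array([[-9.20543686e-04, -9.61270206e-01, -2.75606137e-01,
         6.98448119e-02],
       [ 9.99999131e-01, -6.24652989e-04, -1.16137682e-03,
         6.31994626e-04],
       [ 9.44238736e-04, -2.75606967e-01,  9.61269946e-01,
        -1.34040784e-01],
       [ 0.00000000e+00,  0.00000000e+00,  0.00000000e+00,
         1.00000000e+00]])}
from [ 0.2185 -0.4491  0.2385] 25.942637721939423 0.1 [0.8 0.7 0.1] 0.08536421255352485
{"x":593.6,"y":-160.7,"z":38.5,"wz":1.299}
{"x":593.6,"y":-160.7,"z":38.5,"wz":-1.842}
```

```bash
python3 -m creep '[{"x":30,"y":-8,"wz":0.05,"grip":1},{"x":80,"y":-22,"wz":0.17,"grip":1},{"x":130,"y":-35,"wz":0.3,"grip":1},{"x":185,"y":-50,"wz":0.42,"grip":1},{"x":240,"y":-65,"wz":0.55,"grip":1},{"x":295,"y":-80,"wz":0.68,"grip":1},{"x":350,"y":-95,"wz":0.8,"grip":1},{"x":405,"y":-110,"wz":0.93,"grip":1},{"x":460,"y":-125,"wz":1.05,"grip":1},{"x":515,"y":-139,"wz":1.15,"grip":1},{"x":565,"y":-153,"z":20,"wz":1.25,"grip":1},{"x":593.5,"y":-160.5,"z":38.5,"wz":1.299,"grip":1}]' 20
python3 - <<'E'
from plan import *
rows(arc([-48.5],z=.12)+arc([-48.5]))
cv2.imwrite("pics/w1.png",get_image("wrist")[:,:,::-1])
E
```

```text
from [ 0.2185 -0.4491  0.2385] 25.942637721939423 0.1 [0.8 0.7 0.1] 0.08536421255352485
{"x":593.6,"y":-160.7,"z":118.5,"wz":1.299}
{"x":593.6,"y":-160.7,"z":176.5,"wz":1.299}invalid input at $[0]: expected keys wx, wy, wz, x, y, z, grip
```

View pics/w1.png

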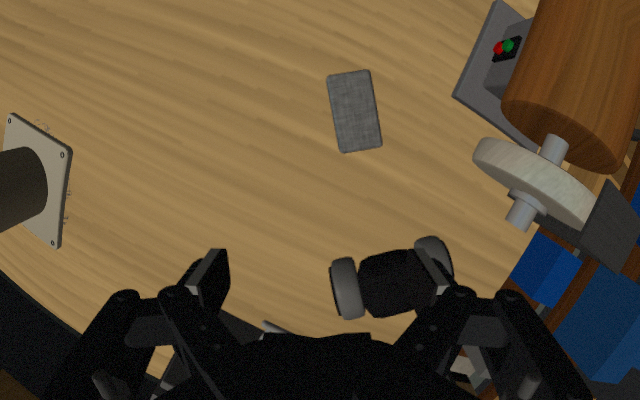

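The move was refused because every row needs all seven keys. The picture shows the arm still at its start, with the felt block at (355,110). I'm retyping the move.

```bash
python3 -m creep '[{"wx":0,"wy":0,"wz":0.05,"x":30,"y":-8,"z":0,"grip":1},{"wx":0,"wy":0,"wz":0.17,"x":80,"y":-22,"z":0,"grip":1},{"wx":0,"wy":0,"wz":0.3,"x":130,"y":-35,"z":0,"grip":1},{"wx":0,"wy":0,"wz":0.42,"x":185,"y":-50,"z":0,"grip":1},{"wx":0,"wy":0,"wz":0.55,"x":240,"y":-65,"z":0,"grip":1},{"wx":0,"wy":0,"wz":0.68,"x":295,"y":-80,"z":0,"grip":1},{"wx":0,"wy":0,"wz":0.8,"x":350,"y":-95,"z":0,"grip":1},{"wx":0,"wy":0,"wz":0.93,"x":405,"y":-110,"z":0,"grip":1},{"wx":0,"wy":0,"wz":1.05,"x":460,"y":-125,"z":0,"grip":1},{"wx":0,"wy":0,"wz":1.15,"x":515,"y":-139,"z":0,"grip":1},{"wx":0,"wy":0,"wz":1.25,"x":565,"y":-153,"z":20,"grip":1},{"wx":0,"wy":0,"wz":1.3,"x":593.5,"y":-160.5,"z":38.5,"grip":1}]' 20
python3 - <<'E'
from plan import *
rows(arc([-48.5],z=.12)+arc([-48.5]))
cv2.imwrite("pics/w2.png",get_image("wrist")[:,:,::-1])
E
```

```text
t: 1.65
tool_pos: [0.4986, -0.3005, 0.2266]
ee_rot: [-173.9, 0.7, -34.1]
wrist_force: [-0.3, -0.2, -0.5]
width: 0.0003
finger_force: 0.0
from [ 0.4986 -0.3005  0.2266] -34.10786296698462 1.65 [-0.3 -0.2 -0.5] 0.0002576033115698139
{"x":8.5,"y":-314.4,"z":106.6,"wz":0.251}
{"x":8.5,"y":-314.4,"z":164.6,"wz":0.251}
```

View pics/w2.png

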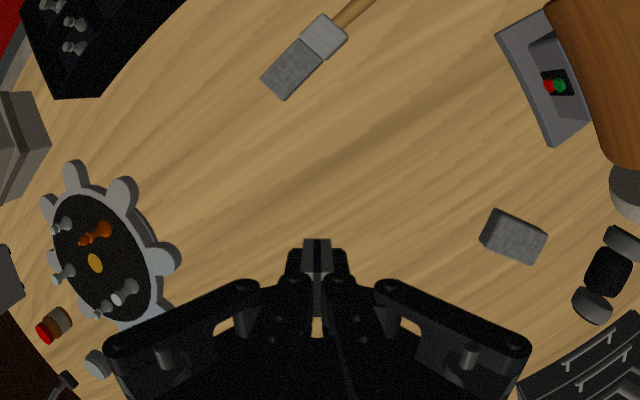

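The wrist view shows the turntable at left (95,260) and the closed fingers at (317,255), and the arm is still on its way. I let it settle and replan.

```bash
python3 -m creep '[{"wx":0,"wy":0,"wz":0,"x":0,"y":0,"z":0,"grip":1},{"wx":0,"wy":0,"wz":0,"x":0,"y":0,"z":0,"grip":1},{"wx":0,"wy":0,"wz":0,"x":0,"y":0,"z":0,"grip":1}]'
python3 - <<'E'
from plan import *
rows(arc([-48.5],z=.16)+arc([-48.5])); print(sense()['ee_rot'],sense()['joint_pos'])
E
```

```text
t: 2.08
tool_pos: [0.4993, -0.299, 0.2275]
ee_rot: [-173.9, 0.7, -33.9]
wrist_force: [-0.2, -0.8, 0.7]
width: -0.0001
finger_force: 0.0
from [ 0.4993 -0.299   0.2275] -33.943347919088055 2.075 [-0.2 -0.8  0.7] -0.00012158685517997769
{"x":9.7,"y":-312.7,"z":67.5,"wz":0.254}
{"x":9.7,"y":-312.7,"z":165.5,"wz":0.254}
[-173.91053046    0.6517665   -33.94334792] [-34.00148682  23.95498931  12.66864427  79.37162316   6.08880505
 179.94153505]
```

Joint 6 has hit its range, since yaw = j1 − j6 + 180. So I use the half-turn grasp (yaw = φ + 180), which keeps j6 between 45 and 140.

```bash
cat >> plan.py <<'E'
def rows(targets):
    s=sense(); p=np.array(s['tool_pos']); R=Ro.from_euler('xyz',s['ee_rot'],degrees=True)
    print("from",p.round(4),np.round(s['ee_rot'],1),s['t'],np.round(s['wrist_force'],1),"j6",s['joint_pos'][5])
    for t in targets:
        d=R.inv().apply(np.array(t[:3])-p)*1000; w=(R.inv()*Ro.from_euler('xyz',[180,0,t[3]],degrees=True)).as_rotvec()
        print('"wx":%.3f,"wy":%.3f,"wz":%.3f,"x":%.1f,"y":%.1f,"z":%.1f'%(*w,*d))
E
python3 - <<'E'
from plan import *
q=arc([-48.5],z=.2)[0]
rows([(q[0]-.05,q[1]-.12,.22,40),(*q[:3],131.5)])
E
```

```text
from [ 0.4993 -0.299   0.2275] [-173.9    0.7  -33.9] 2.075 [-0.2 -0.8  0.7] j6 179.94153504611555
"wx":-0.098,"wy":-0.059,"wz":-1.290,"x":35.3,"y":-183.5,"z":26.8
"wx":-0.036,"wy":-0.151,"wz":-2.884,"x":10.0,"y":-308.1,"z":60.5
```

```bash
python3 -m creep '[{"wx":-0.01,"wy":-0.01,"wz":-0.13,"x":4,"y":-15,"z":3,"grip":1},{"wx":-0.02,"wy":-0.01,"wz":-0.3,"x":8,"y":-40,"z":6,"grip":1},{"wx":-0.03,"wy":-0.02,"wz":-0.47,"x":13,"y":-66,"z":10,"grip":1},{"wx":-0.05,"wy":-0.03,"wz":-0.64,"x":17,"y":-92,"z":13,"grip":1},{"wx":-0.06,"wy":-0.04,"wz":-0.81,"x":22,"y":-117,"z":17,"grip":1},{"wx":-0.075,"wy":-0.045,"wz":-0.98,"x":27,"y":-142,"z":21,"grip":1},{"wx":-0.09,"wy":-0.055,"wz":-1.14,"x":31,"y":-165,"z":24,"grip":1},{"wx":-0.098,"wy":-0.059,"wz":-1.29,"x":35,"y":-183.5,"z":27,"grip":1},{"wx":-0.098,"wy":-0.059,"wz":-1.29,"x":35,"y":-183.5,"z":27,"grip":1},{"wx":-0.098,"wy":-0.059,"wz":-1.29,"x":35,"y":-183.5,"z":27,"grip":1}]'
python3 - <<'E'
from plan import *
rows(arc([-48.5],z=.2,off=180)+arc([-48.5],z=.16,off=180))
E
```

```text
t: 3.32
tool_pos: [0.6311, -0.1657, 0.2195]
ee_rot: [-179.9, 0.0, 39.8]
wrist_force: [0.1, -0.1, 0.4]
width: 0.0001
finger_force: 0.0
from [ 0.6311 -0.1657  0.2195] [-179.9    0.    39.8] 3.325 [ 0.1 -0.1  0.4] j6 125.46136515927621
"wx":-0.001,"wy":-0.000,"wz":-1.600,"x":116.4,"y":-60.1,"z":19.5
"wx":-0.001,"wy":-0.000,"wz":-1.600,"x":116.4,"y":-60.1,"z":59.5
```

```bash
python3 -m creep '[{"wx":0,"wy":0,"wz":-0.1,"x":7,"y":-4,"z":0,"grip":1},{"wx":0,"wy":0,"wz":-0.26,"x":19,"y":-10,"z":0,"grip":1},{"wx":0,"wy":0,"wz":-0.43,"x":31,"y":-16,"z":0,"grip":1},{"wx":0,"wy":0,"wz":-0.6,"x":44,"y":-22,"z":0,"grip":1},{"wx":0,"wy":0,"wz":-0.77,"x":56,"y":-29,"z":0,"grip":1},{"wx":0,"wy":0,"wz":-0.94,"x":68,"y":-35,"z":0,"grip":1},{"wx":0,"wy":0,"wz":-1.11,"x":81,"y":-42,"z":0,"grip":1},{"wx":0,"wy":0,"wz":-1.28,"x":93,"y":-48,"z":5,"grip":1},{"wx":0,"wy":0,"wz":-1.45,"x":106,"y":-54,"z":12,"grip":1},{"wx":0,"wy":0,"wz":-1.6,"x":116,"y":-60,"z":19.5,"grip":1},{"wx":0,"wy":0,"wz":-1.6,"x":116,"y":-60,"z":19.5,"grip":1},{"wx":0,"wy":0,"wz":-1.6,"x":116,"y":-60,"z":19.5,"grip":1}]'
python3 - <<'E'
from plan import *
rows(arc([-48.5],z=.12,off=180)+arc([-48.5],off=180))
cv2.imwrite("pics/w3.png",get_image("wrist")[:,:,::-1])
E
```

```text
t: 4.82
tool_pos: [0.6816, -0.0462, 0.2004]
ee_rot: [-180.0, -0.0, 131.4]
wrist_force: [0.1, 0.4, 0.1]
width: -0.0002
finger_force: 0.0
from [ 0.6816 -0.0462  0.2004] [-180.    -0.   131.4] 4.825 [0.1 0.4 0.1] j6 44.735908933041
"wx":-0.000,"wy":-0.000,"wz":-0.002,"x":0.7,"y":1.1,"z":80.4
"wx":-0.000,"wy":-0.000,"wz":-0.002,"x":0.7,"y":1.1,"z":138.4
```

View pics/w3.png

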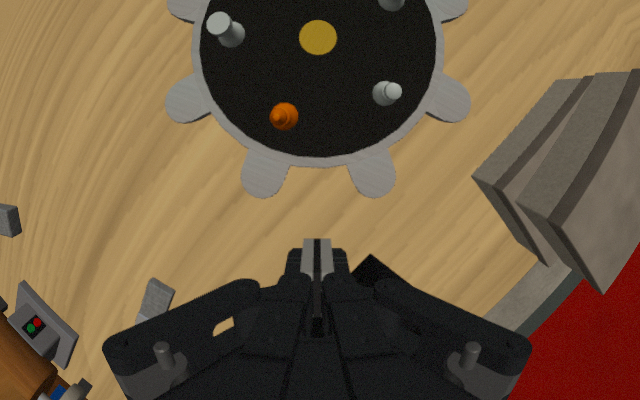

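The wrist view shows the finger at (317,255), lined up with the scallop at (318,165) and the hub (318,37). The bishop is at (284,116). I descend now.

```bash
python3 -m creep '[{"wx":0,"wy":0,"wz":0,"x":0.7,"y":1,"z":15,"grip":1},{"wx":0,"wy":0,"wz":0,"x":0.7,"y":1,"z":40,"grip":1},{"wx":0,"wy":0,"wz":0,"x":0.7,"y":1,"z":65,"grip":1},{"wx":0,"wy":0,"wz":0,"x":0.7,"y":1,"z":90,"grip":1},{"wx":0,"wy":0,"wz":0,"x":0.7,"y":1,"z":110,"grip":1},{"wx":0,"wy":0,"wz":0,"x":0.7,"y":1,"z":125,"grip":1},{"wx":0,"wy":0,"wz":0,"x":0.7,"y":1,"z":135,"grip":1},{"wx":0,"wy":0,"wz":0,"x":0.7,"y":1,"z":140,"grip":1},{"wx":0,"wy":0,"wz":0,"x":0.7,"y":1,"z":140,"grip":1}]'
python3 - <<'E'
from plan import *
rows(arc([-51,-54,-57,-60,-63,-66,-69,-72,-75,-78,-81,-84],z=.06,off=180))
cv2.imwrite("pics/w4.png",get_image("wrist")[:,:,::-1])
E
```

```text
t: 6.0
tool_pos: [0.6821, -0.0439, 0.06]
ee_rot: [-180.0, -0.0, 131.6]
wrist_force: [0.7, 0.1, 0.3]
width: -0.0004
finger_force: 0.0
from [ 0.6821 -0.0439  0.06  ] [-180.    -0.   131.6] 6.0 [0.7 0.1 0.3] j6 44.71167342048669
"wx":-0.000,"wy":-0.001,"wz":0.045,"x":-0.5,"y":-6.8,"z":-0.0
"wx":-0.000,"wy":-0.001,"wz":0.098,"x":0.0,"y":-14.0,"z":-0.0
"wx":-0.000,"wy":-0.001,"wz":0.150,"x":0.9,"y":-21.2,"z":-0.0
"wx":-0.000,"wy":-0.001,"wz":0.202,"x":2.2,"y":-28.3,"z":-0.0
"wx":-0.000,"wy":-0.001,"wz":0.255,"x":3.8,"y":-35.4,"z":-0.0
"wx":-0.000,"wy":-0.001,"wz":0.307,"x":5.8,"y":-42.3,"z":-0.0
"wx":-0.000,"wy":-0.001,"wz":0.359,"x":8.2,"y":-49.1,"z":-0.0
"wx":-0.000,"wy":-0.001,"wz":0.412,"x":10.9,"y":-55.8,"z":-0.0
"wx":-0.000,"wy":-0.001,"wz":0.464,"x":14.0,"y":-62.4,"z":-0.0
"wx":-0.000,"wy":-0.001,"wz":0.516,"x":17.4,"y":-68.7,"z":-0.0
"wx":-0.000,"wy":-0.001,"wz":0.569,"x":21.1,"y":-74.9,"z":-0.0
"wx":-0.000,"wy":-0.001,"wz":0.621,"x":25.2,"y":-80.9,"z":-0.0
```

View pics/w4.png

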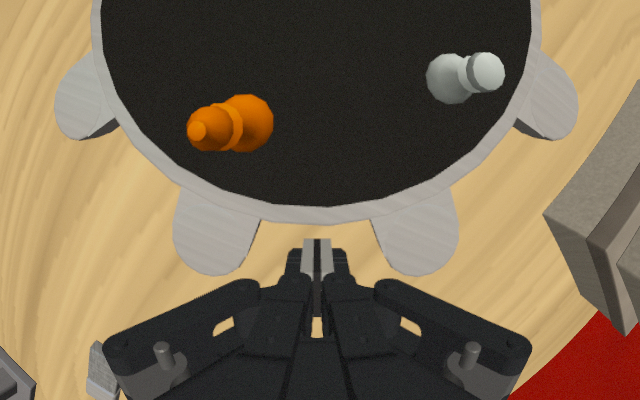

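The finger is in the scallop, clear of both lobes at (215,235) and (415,235). The arc in tool axes is the same for every call: x=138(1−cosθ), y=−138 sinθ, wz=θ.

```bash
python3 -m creep '[{"wx":0,"wy":0,"wz":0.026,"x":0,"y":-3.6,"z":0,"grip":1},{"wx":0,"wy":0,"wz":0.07,"x":0.3,"y":-9.6,"z":0,"grip":1},{"wx":0,"wy":0,"wz":0.105,"x":0.8,"y":-14.4,"z":0,"grip":1},{"wx":0,"wy":0,"wz":0.131,"x":1.2,"y":-18,"z":0,"grip":1},{"wx":0,"wy":0,"wz":0.157,"x":1.7,"y":-21.6,"z":0,"grip":1},{"wx":0,"wy":0,"wz":0.192,"x":2.5,"y":-26.3,"z":0,"grip":1},{"wx":0,"wy":0,"wz":0.236,"x":3.8,"y":-32.3,"z":0,"grip":1},{"wx":0,"wy":0,"wz":0.279,"x":5.4,"y":-38,"z":0,"grip":1},{"wx":0,"wy":0,"wz":0.323,"x":7.1,"y":-43.8,"z":0,"grip":1},{"wx":0,"wy":0,"wz":0.367,"x":9.2,"y":-49.5,"z":0,"grip":1},{"wx":0,"wy":0,"wz":0.411,"x":11.5,"y":-55.1,"z":0,"grip":1},{"wx":0,"wy":0,"wz":0.454,"x":14,"y":-60.5,"z":0,"grip":1}]'
python3 - <<'E'
from plan import *
s=sense(); d=np.array(s['tool_pos'][:2])-C; print(np.hypot(*d),np.degrees(np.arctan2(d[1],d[0])),s['wrist_force'])
cv2.imwrite("pics/w5.png",get_image("wrist")[:,:,::-1])
T=get_image("top");S=get_image("side")
print(lobes("top",T,C),lobes("side",S,C))
E
```

```text
t: 7.55
tool_pos: [0.6278, -0.0737, 0.0603]
ee_rot: [180.0, -0.0, 105.4]
wrist_force: [2.1, -0.0, -0.3]
width: -0.0002
finger_force: 0.9
0.1373031865945983 -74.21921879103823 [ 2.1404582  -0.02893869 -0.29808157]
(np.float64(44.93716960638275), np.float64(0.4569757881966942)) (np.float64(0.8294030960676007), np.float64(0.5941726931105744))
```

View pics/w5.png

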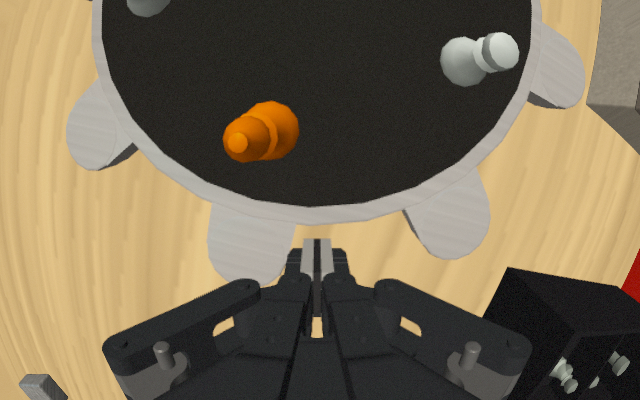

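The wheel has turned 18°, at about 2 N, with the finger against the lobe at (250,240) and the bishop standing at (262,133). I keep pushing.

```bash
python3 -m creep '[{"wx":0,"wy":0,"wz":0.03,"x":0.1,"y":-4.1,"z":0,"grip":1},{"wx":0,"wy":0,"wz":0.075,"x":0.4,"y":-10.3,"z":0,"grip":1},{"wx":0,"wy":0,"wz":0.12,"x":1,"y":-16.5,"z":0,"grip":1},{"wx":0,"wy":0,"wz":0.165,"x":1.9,"y":-22.7,"z":0,"grip":1},{"wx":0,"wy":0,"wz":0.21,"x":3,"y":-28.8,"z":0,"grip":1},{"wx":0,"wy":0,"wz":0.255,"x":4.5,"y":-34.8,"z":0,"grip":1},{"wx":0,"wy":0,"wz":0.3,"x":6.2,"y":-40.8,"z":0,"grip":1},{"wx":0,"wy":0,"wz":0.345,"x":8.1,"y":-46.7,"z":0,"grip":1},{"wx":0,"wy":0,"wz":0.39,"x":10.4,"y":-52.5,"z":0,"grip":1},{"wx":0,"wy":0,"wz":0.43,"x":12.6,"y":-57.5,"z":0,"grip":1},{"wx":0,"wy":0,"wz":0.46,"x":14.3,"y":-61.3,"z":0,"grip":1},{"wx":0,"wy":0,"wz":0.48,"x":15.6,"y":-63.7,"z":0,"grip":1}]'
python3 -m creep '[{"wx":0,"wy":0,"wz":0.03,"x":0.1,"y":-4.1,"z":0,"grip":1},{"wx":0,"wy":0,"wz":0.07,"x":0.3,"y":-9.7,"z":0,"grip":1},{"wx":0,"wy":0,"wz":0.11,"x":0.8,"y":-15.2,"z":0,"grip":1},{"wx":0,"wy":0,"wz":0.15,"x":1.5,"y":-20.6,"z":0,"grip":1},{"wx":0,"wy":0,"wz":0.19,"x":2.5,"y":-26.1,"z":0,"grip":1},{"wx":0,"wy":0,"wz":0.23,"x":3.6,"y":-31.5,"z":0,"grip":1},{"wx":0,"wy":0,"wz":0.26,"x":4.6,"y":-35.5,"z":0,"grip":1},{"wx":0,"wy":0,"wz":0.285,"x":5.6,"y":-38.8,"z":0,"grip":1},{"wx":0,"wy":0,"wz":0.3,"x":6.2,"y":-40.8,"z":0,"grip":1},{"wx":0,"wy":0,"wz":0.3,"x":6.2,"y":-40.8,"z":0,"grip":1}]'
python3 - <<'E'
from plan import *
s=sense(); d=np.array(s['tool_pos'][:2])-C; print(np.hypot(*d),np.degrees(np.arctan2(d[1],d[0])),s['wrist_force'])
T=get_image("top");S=get_image("side")
print(lobes("top",T,C),lobes("side",S,C)); rows([])
cv2.imwrite("pics/s6.png",S[:,:,::-1])
E
```

```text
t: 9.2
tool_pos: [0.562, -0.0757, 0.0601]
ee_rot: [-180.0, -0.0, 78.0]
wrist_force: [0.9, 0.4, -0.7]
width: 0.0001
finger_force: 0.7
t: 10.45
tool_pos: [0.5229, -0.0611, 0.0599]
ee_rot: [-179.9, 0.0, 60.9]
wrist_force: [0.1, -0.1, 0.8]
width: 0.0001
finger_force: 0.2
0.13733294203192117 -119.49551253221989 [ 0.09175526 -0.09061889  0.84995926]
(np.float64(44.88396108470782), np.float64(0.46255166363544464)) (np.float64(0.6856190650243433), np.float64(0.5759998657243279))
from [ 0.5229 -0.0612  0.0599] [-179.9    0.    60.9] 10.55 [ 0.6 -0.1 -0.3] j6 112.41268172441947
```

```bash
python3 -m creep '[{"wx":0,"wy":0,"wz":-0.067,"x":0.3,"y":9.2,"z":0,"grip":1},{"wx":0,"wy":0,"wz":-0.135,"x":1.3,"y":18.5,"z":0,"grip":1},{"wx":0,"wy":0,"wz":-0.135,"x":1.3,"y":18.5,"z":-20,"grip":1},{"wx":0,"wy":0,"wz":-0.135,"x":1.3,"y":18.5,"z":-45,"grip":1},{"wx":0,"wy":0,"wz":-0.25,"x":4.3,"y":34.1,"z":-50,"grip":1},{"wx":0,"wy":0,"wz":-0.38,"x":9.8,"y":51.2,"z":-50,"grip":1},{"wx":0,"wy":0,"wz":-0.51,"x":17.6,"y":67.4,"z":-50,"grip":1},{"wx":0,"wy":0,"wz":-0.64,"x":27.3,"y":82.4,"z":-50,"grip":1},{"wx":0,"wy":0,"wz":-0.77,"x":38.9,"y":96.1,"z":-50,"grip":1},{"wx":0,"wy":0,"wz":-0.87,"x":49,"y":105.5,"z":-50,"grip":1},{"wx":0,"wy":0,"wz":-0.92,"x":54.4,"y":109.8,"z":-50,"grip":1},{"wx":0,"wy":0,"wz":-0.92,"x":54.4,"y":109.8,"z":-50,"grip":1}]'
python3 - <<'E'
from plan import *
s=sense(); d=np.array(s['tool_pos'][:2])-C; print(np.hypot(*d),np.degrees(np.arctan2(d[1],d[0])),s['wrist_force'])
S=get_image("side")
print(lobes("side",S,C)); rows(arc([-66.8],z=.06,off=180))
cv2.imwrite("pics/w7.png",get_image("wrist")[:,:,::-1])
E
```

```text
t: 12.05
tool_pos: [0.6455, -0.0669, 0.1092]
ee_rot: [-179.9, -0.1, 113.6]
wrist_force: [-0.2, 0.3, -0.3]
width: -0.0002
finger_force: 0.0
0.136839483432443 -66.29757122638142 [-0.20644812  0.25927179 -0.27910982]
(np.float64(0.3091356786053172), np.float64(0.6245933545621442))
from [ 0.6452 -0.0671  0.1093] [-1.799e+02 -1.000e-01  1.136e+02] 12.1 [-0.9 -0.9 -0.9] j6 60.48814260968659
"wx":-0.002,"wy":-0.002,"wz":0.006,"x":-1.2,"y":-0.8,"z":49.3
```

View pics/w7.png

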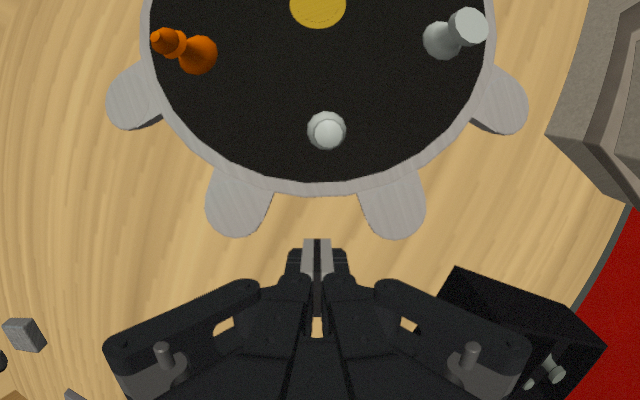

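The finger is centred over the next scallop (317,200), and all pieces stand: bishop (190,50), the others (326,130) and (450,38). I descend and push again.

```bash
python3 -m creep '[{"wx":0,"wy":0,"wz":0,"x":-1,"y":-0.8,"z":12,"grip":1},{"wx":0,"wy":0,"wz":0,"x":-1,"y":-0.8,"z":30,"grip":1},{"wx":0,"wy":0,"wz":0,"x":-1,"y":-0.8,"z":43,"grip":1},{"wx":0,"wy":0,"wz":0,"x":-1,"y":-0.8,"z":49,"grip":1},{"wx":0,"wy":0,"wz":0,"x":-1,"y":-0.8,"z":49,"grip":1}]'
python3 -m creep '[{"wx":0,"wy":0,"wz":0.026,"x":0,"y":-3.6,"z":0,"grip":1},{"wx":0,"wy":0,"wz":0.07,"x":0.3,"y":-9.6,"z":0,"grip":1},{"wx":0,"wy":0,"wz":0.105,"x":0.8,"y":-14.4,"z":0,"grip":1},{"wx":0,"wy":0,"wz":0.131,"x":1.2,"y":-18,"z":0,"grip":1},{"wx":0,"wy":0,"wz":0.157,"x":1.7,"y":-21.6,"z":0,"grip":1},{"wx":0,"wy":0,"wz":0.192,"x":2.5,"y":-26.3,"z":0,"grip":1},{"wx":0,"wy":0,"wz":0.236,"x":3.8,"y":-32.3,"z":0,"grip":1},{"wx":0,"wy":0,"wz":0.279,"x":5.4,"y":-38,"z":0,"grip":1},{"wx":0,"wy":0,"wz":0.323,"x":7.1,"y":-43.8,"z":0,"grip":1},{"wx":0,"wy":0,"wz":0.367,"x":9.2,"y":-49.5,"z":0,"grip":1},{"wx":0,"wy":0,"wz":0.411,"x":11.5,"y":-55.1,"z":0,"grip":1},{"wx":0,"wy":0,"wz":0.454,"x":14,"y":-60.5,"z":0,"grip":1}]'
python3 -m creep '[{"wx":0,"wy":0,"wz":0.03,"x":0.1,"y":-4.1,"z":0,"grip":1},{"wx":0,"wy":0,"wz":0.075,"x":0.4,"y":-10.3,"z":0,"grip":1},{"wx":0,"wy":0,"wz":0.12,"x":1,"y":-16.5,"z":0,"grip":1},{"wx":0,"wy":0,"wz":0.165,"x":1.9,"y":-22.7,"z":0,"grip":1},{"wx":0,"wy":0,"wz":0.21,"x":3,"y":-28.8,"z":0,"grip":1},{"wx":0,"wy":0,"wz":0.255,"x":4.5,"y":-34.8,"z":0,"grip":1},{"wx":0,"wy":0,"wz":0.3,"x":6.2,"y":-40.8,"z":0,"grip":1},{"wx":0,"wy":0,"wz":0.345,"x":8.1,"y":-46.7,"z":0,"grip":1},{"wx":0,"wy":0,"wz":0.39,"x":10.4,"y":-52.5,"z":0,"grip":1},{"wx":0,"wy":0,"wz":0.43,"x":12.6,"y":-57.5,"z":0,"grip":1},{"wx":0,"wy":0,"wz":0.46,"x":14.3,"y":-61.3,"z":0,"grip":1},{"wx":0,"wy":0,"wz":0.48,"x":15.6,"y":-63.7,"z":0,"grip":1}]'
python3 - <<'E'
from plan import *
s=sense(); d=np.array(s['tool_pos'][:2])-C; print(np.hypot(*d),np.degrees(np.arctan2(d[1],d[0])),s['wrist_force'])
S=get_image("side"); print(lobes("side",S,C))
E
```

```text
t: 12.78
tool_pos: [0.645, -0.0684, 0.0603]
ee_rot: [-179.9, -0.1, 113.6]
wrist_force: [0.2, 0.7, -0.9]
width: -0.0003
finger_force: 0.0
t: 14.28
tool_pos: [0.5847, -0.0797, 0.0613]
ee_rot: [180.0, -0.0, 87.5]
wrist_force: [1.3, -0.2, 0.1]
width: -0.0003
finger_force: 0.8
t: 15.78
tool_pos: [0.5214, -0.0615, 0.0612]
ee_rot: [-180.0, -0.0, 60.0]
wrist_force: [1.2, 0.1, 0.8]
width: 0.0
finger_force: 0.7
0.13835687372874927 -119.96401109821497 [1.19896036 0.12702942 0.83144753]
(np.float64(0.560250698033973), np.float64(0.5723543636593248))
```

About 108° done and roughly 22° left. I push 16° more, then measure carefully.

```bash
python3 -m creep '[{"wx":0,"wy":0,"wz":0.03,"x":0.1,"y":-4.1,"z":0,"grip":1},{"wx":0,"wy":0,"wz":0.07,"x":0.3,"y":-9.7,"z":0,"grip":1},{"wx":0,"wy":0,"wz":0.11,"x":0.8,"y":-15.2,"z":0,"grip":1},{"wx":0,"wy":0,"wz":0.15,"x":1.5,"y":-20.6,"z":0,"grip":1},{"wx":0,"wy":0,"wz":0.19,"x":2.5,"y":-26.1,"z":0,"grip":1},{"wx":0,"wy":0,"wz":0.23,"x":3.6,"y":-31.5,"z":0,"grip":1},{"wx":0,"wy":0,"wz":0.26,"x":4.6,"y":-35.5,"z":0,"grip":1},{"wx":0,"wy":0,"wz":0.275,"x":5.2,"y":-37.5,"z":0,"grip":1},{"wx":0,"wy":0,"wz":0.28,"x":5.4,"y":-38.1,"z":0,"grip":1},{"wx":0,"wy":0,"wz":0.28,"x":5.4,"y":-38.1,"z":0,"grip":1}]'
python3 - <<'E'
from plan import *
s=sense(); d=np.array(s['tool_pos'][:2])-C; print(np.hypot(*d),np.degrees(np.arctan2(d[1],d[0])),s['wrist_force'])
S=get_image("side"); T=get_image("top"); W=get_image("wrist"); print(lobes("side",S,C),lobes("top",T,C))
for n,im in(("s8",S),("t8",T),("w8",W)): cv2.imwrite(f"pics/{n}.png",im[:,:,::-1])
A=cv2.resize(S[150:280,200:350],None,fx=4,fy=4,interpolation=2); cv2.imwrite("pics/s8c.png",A[:,:,::-1])
bs=orange("side",S,(220,165,320,260)); print(bs)
try: print(orange("top",T,(262,105,362,205)))
except Exception as e: print(e)
E
```

```text
t: 17.08
tool_pos: [0.4908, -0.0378, 0.061]
ee_rot: [-179.9, 0.0, 44.0]
wrist_force: [1.9, -0.4, 0.4]
width: 0.0
finger_force: 0.3
0.13855726331234894 -136.02193313640475 [ 1.87362984 -0.42640846  0.38694642]
(np.float64(29.172591800984232), np.float64(0.5752964477587498)) (np.float64(28.32396748000691), np.float64(0.502646431663691))
(array([294.92307692, 213.93589744]), 78, (np.int64(291), np.int64(205), np.int64(299), np.int64(220)))
(array([303.52, 179.24]), 25, (np.int64(299), np.int64(175), np.int64(307), np.int64(183)))
```

View pics/s8c.png

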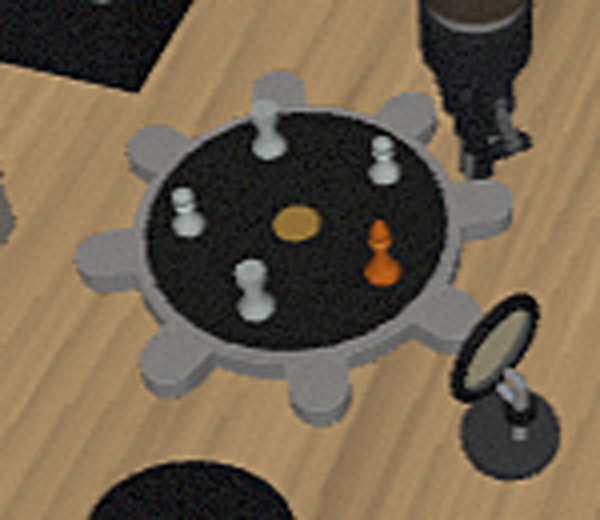

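View pics/w8.png

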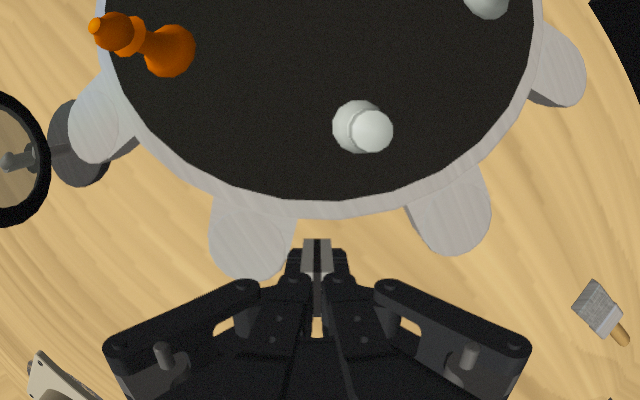

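The crop shows the bishop upright at (380,255), the hub at (296,223) and the lens at (496,347), with all five pieces standing. The wrist view shows the bishop's foot at (170,50) and the lens ring at the far left. Now I measure the angle left.

```bash
python3 - <<'E'
from plan import *
S=cv2.imread("pics/s8.png")[:,:,::-1].copy();T=cv2.imread("pics/t8.png")[:,:,::-1].copy();W=cv2.imread("pics/w8.png")[:,:,::-1].copy()
ang=lambda d:np.degrees(np.arctan2(d[1],d[0]))%360
bt=orange("top",T,(262,105,362,205))[0]; bs=orange("side",S,(220,165,320,260))[0]
b,e=tri(bt,bs); print("tri",b,e)
ct,rt=mat("top",T,(262,105,362,205)); cs,rs=mat("side",S,(222,165,318,245)); print(ct,rt,cs,rs)
# hub
for n,im,(x0,y0,x1,y1) in(("top",T,(300,143,324,164)),("side",S,(265,197,283,214))):
    h=cv2.cvtColor(im,cv2.COLOR_RGB2HSV)[y0:y1,x0:x1]; m=(h[...,1]>110)&(h[...,2]>90); y,x=np.nonzero(m); p=(x.mean()+x0,y.mean()+y0)
    hb=onz(n,p,.069)[:2]; print("hub",n,m.sum(),p,hb)
for n,p,cc in(("top",bt,ct),("side",bs,cs)):
    for z in(.080,.086,.0955):
        d=onz(n,p,z)[:2]-cc; print(n,z,np.hypot(*d),ang(d))
print("tri ang vs C",ang(b[:2]-C),ang(b[:2]-ct),np.hypot(*(b[:2]-C)))
# wrist
m=camera_model("wrist"); M=m['mount'];K=m['K']; s=sense(); R=Ro.from_euler('xyz',s['ee_rot'],degrees=True).as_matrix(); tp=np.array(s['tool_pos'])
def wz(p,z):
    v=np.array([p[0]-K[0,2],p[1]-K[1,2]]); r=np.hypot(*v); t=r/K[0,0]; d=np.r_[np.sin(t)*v/r,np.cos(t)]
    d=R@M[:3,:3]@d; o=R@M[:3,3]+tp; return o+d*(z-o[2])/d[2]
h=cv2.cvtColor(W,cv2.COLOR_RGB2HSV)[0:110,60:230]; mk=((h[...,0]<16)&(h[...,1]>180)&(h[...,2]>90)).astype(np.uint8)
dt=cv2.distanceTransform(mk,cv2.DIST_L2,5); _,r,_,q=cv2.minMaxLoc(dt); p=(q[0]+60,q[1]); print("foot",p,r)
for z in(.069,.072,.076):
    f=wz(p,z); print("wrist foot",f,np.hypot(*(f[:2]-C)),ang(f[:2]-C))
h=cv2.cvtColor(W,cv2.COLOR_RGB2GRAY)
print("lens tri dir from C:",ang(np.array([.4206,.1309])-C))
E
```

```text
tri [0.5182684  0.07734642 0.08275425] 0.0014122819154280609
[0.59180723 0.05849984] 0.10298983135519052 [0.5899589  0.05896265] 0.1043234338430828
hub top 114 (np.float64(310.89473684210526), np.float64(152.93859649122808)) [0.59126959 0.05788162]
hub side 79 (np.float64(273.69620253164555), np.float64(205.53164556962025)) [0.59006154 0.05914237]
top 0.08 0.07613481841633131 165.6223808733985
top 0.086 0.07707736405488372 166.12331246976623
top 0.0955 0.07858140291251765 166.89177342591893
side 0.08 0.07199705307273115 166.76076768334892
side 0.086 0.07491900542052195 163.9694966034508
side 0.0955 0.07987382126377135 159.98417766644576
tri ang vs C 165.30236208107996 165.6255677278345 0.07467509800819708
foot (168, 59) 17.78759765625
wrist foot [0.51619115 0.07540135 0.069     ] 0.07622894274748412 167.1129322232893
wrist foot [0.51679241 0.07384651 0.072     ] 0.07530872271873275 168.16410791126677
wrist foot [0.51759409 0.0717734  0.076     ] 0.0741223241507052 169.60558041927627
lens tri dir from C: 156.89101043330487
```

The bishop is at about 164.7°, averaging the lobes and the triangulation, and the lens is at 156.9°. I push 6.5° and re-measure.

```bash
cat > meas.py <<'E'
from plan import *
ang=lambda d:np.degrees(np.arctan2(d[1],d[0]))%360
for i in range(3):
    S=get_image("side"); T=get_image("top")
    bt=orange("top",T,(262,105,362,205))[0]; bs=orange("side",S,(220,165,320,260))[0]
    b,e=tri(bt,bs); print("bishop",b.round(4),round(e,4),np.hypot(*(b[:2]-C)),ang(b[:2]-C),"lobes",lobes("side",S,C)[0],lobes("top",T,C)[0])
s=sense(); print("finger",ang(np.array(s['tool_pos'][:2])-C),np.round(s['wrist_force'],1),s['t'])
cv2.imwrite("pics/s9.png",S[:,:,::-1]);cv2.imwrite("pics/t9.png",T[:,:,::-1]);cv2.imwrite("pics/w9.png",get_image("wrist")[:,:,::-1])
E
python3 meas.py
python3 -m creep '[{"wx":0,"wy":0,"wz":0.015,"x":0,"y":-2.1,"z":0,"grip":1},{"wx":0,"wy":0,"wz":0.035,"x":0.1,"y":-4.8,"z":0,"grip":1},{"wx":0,"wy":0,"wz":0.055,"x":0.2,"y":-7.6,"z":0,"grip":1},{"wx":0,"wy":0,"wz":0.075,"x":0.4,"y":-10.3,"z":0,"grip":1},{"wx":0,"wy":0,"wz":0.095,"x":0.6,"y":-13.1,"z":0,"grip":1},{"wx":0,"wy":0,"wz":0.11,"x":0.8,"y":-15.1,"z":0,"grip":1},{"wx":0,"wy":0,"wz":0.115,"x":0.9,"y":-15.8,"z":0,"grip":1},{"wx":0,"wy":0,"wz":0.115,"x":0.9,"y":-15.8,"z":0,"grip":1}]'
python3 meas.py
```

```text
bishop [0.5182 0.0764 0.0803] 0.0024 0.07453261842107899 166.06394383119311 lobes 29.191767387117366 28.452886191884527
bishop [0.518  0.0768 0.0822] 0.0019 0.0747909575635828 165.77670093864342 lobes 29.192426772569448 28.377533175475463
bishop [0.5176 0.0783 0.0842] 0.0015 0.0755368482138373 164.69251345154706 lobes 29.081443000664816 28.438008900056673
finger 224.00419856463154 [ 0.1 -0.4  0.6] 17.525
t: 18.58
tool_pos: [0.4806, -0.0257, 0.061]
ee_rot: [-179.9, 0.0, 37.5]
wrist_force: [-0.3, -1.3, 0.1]
width: 0.0002
finger_force: 0.3
bishop [0.521  0.0861 0.0819] 0.0013 0.07484267801110125 158.25548367535464 lobes 22.504953652395354 21.774217480023772
bishop [0.5211 0.0869 0.0837] 0.0004 0.07506522605456012 157.6720448111152 lobes 22.460621964426796 21.781084740777928
bishop [0.5207 0.0864 0.0817] 0.0012 0.07519466756863281 158.10996863916588 lobes 22.32716048447007 21.686729745075084
finger 217.43432462163918 [-0.  -0.1  0.1] 18.875
```

The bishop is within about 1°. I back off, lift, and check from the wrist camera at close range.

```bash
python3 -m creep '[{"wx":0,"wy":0,"wz":-0.06,"x":0.2,"y":8,"z":0,"grip":1},{"wx":0,"wy":0,"wz":-0.135,"x":1.2,"y":18,"z":0,"grip":1},{"wx":0,"wy":0,"wz":-0.135,"x":1.2,"y":18,"z":-25,"grip":1},{"wx":0,"wy":0,"wz":-0.135,"x":1.2,"y":18,"z":-70,"grip":1},{"wx":0,"wy":0,"wz":-0.135,"x":1.2,"y":18,"z":-120,"grip":1},{"wx":0,"wy":0,"wz":-0.135,"x":1.2,"y":18,"z":-170,"grip":1},{"wx":0,"wy":0,"wz":-0.135,"x":1.2,"y":18,"z":-190,"grip":1},{"wx":0,"wy":0,"wz":-0.135,"x":1.2,"y":18,"z":-190,"grip":1},{"wx":0,"wy":0,"wz":-0.135,"x":1.2,"y":18,"z":-190,"grip":1}]'
python3 meas.py; python3 -c "
from h import *;s=sense();print(list(s['tool_pos']),list(s['ee_rot']))
W=cv2.imread('pics/w9.png')[0:230,60:380];cv2.imwrite('pics/w9c.png',cv2.resize(W,None,fx=2.5,fy=2.5,interpolation=2))"
```

```text
t: 20.05
tool_pos: [0.4919, -0.0394, 0.2496]
ee_rot: [-179.8, 0.1, 45.2]
wrist_force: [-0.3, -1.1, 0.2]
width: 0.0003
finger_force: 0.0
bishop [0.5206 0.0874 0.0843] 0.001 0.07565042963185668 157.43547663410888 lobes 22.471885701638662 21.646164109261566
bishop [0.5206 0.0857 0.0822] 0.0017 0.07506540536486045 158.7007170038189 lobes 22.520124271036938 21.625002820314613
bishop [0.5204 0.086  0.0825] 0.0019 0.07534156444442172 158.53404487388994 lobes 22.479276333912296 21.671505849660996
finger 224.89168947781005 [-0.1 -0.1  0.1] 20.35
[np.float64(0.49245026446528006), np.float64(-0.03944202504532169), np.float64(0.2503651458612814)] [np.float64(-179.88829068771312), np.float64(0.0513196836291954), np.float64(45.19635568251536)]
```

View pics/w9c.png

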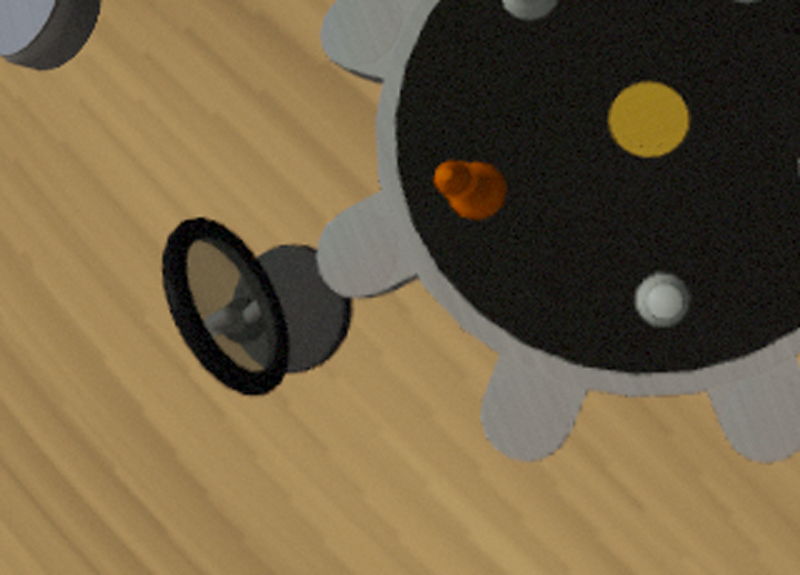

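The wrist crop shows the hub at (649,119), the bishop's foot at about (480,191) and its tip at about (451,174), and the ring centre at (226,306). I cast those rays.

```bash
python3 - <<'E'
from h import *
m=camera_model("wrist"); M=m['mount'];K=m['K']; s=sense(); R=Ro.from_euler('xyz',s['ee_rot'],degrees=True).as_matrix(); tp=np.array(s['tool_pos'])
def wz(p,z):
    p=(p[0]/2.5+60-.3,p[1]/2.5-.3); v=np.array([p[0]-K[0,2],p[1]-K[1,2]]); r=np.hypot(*v); t=r/K[0,0]; d=np.r_[np.sin(t)*v/r,np.cos(t)]
    d=R@M[:3,:3]@d; o=R@M[:3,3]+tp; return (o+d*(z-o[2])/d[2])[:2]
ang=lambda d:np.degrees(np.arctan2(d[1],d[0]))%360
W=cv2.imread('pics/w9c.png'); h=cv2.cvtColor(W,cv2.COLOR_BGR2HSV)
def el(mk):
    c=max(cv2.findContours(mk.astype(np.uint8),cv2.RETR_EXTERNAL,cv2.CHAIN_APPROX_NONE)[0],key=cv2.contourArea); return cv2.fitEllipse(cv2.convexHull(c))
yel=(h[...,0]>17)&(h[...,0]<32)&(h[...,1]>150)&(h[...,2]>70); yel[:,:560]=0; yel[:60]=0;yel[180:]=0
e=el(yel); print(e); hub=wz(e[0],.0685)
dk=(cv2.GaussianBlur(W,(5,5),0).max(2)<45); dk[:,:155]=0;dk[:,292:]=0;dk[:200]=0;dk[405:]=0
e=el(dk); print(e); L=wz(e[0],.094)
orn=(h[...,0]<17)&(h[...,1]>150)&(h[...,2]>60); orn[:150]=0;orn[230:]=0;orn[:,:425]=0;orn[:,520:]=0
y,x=np.nonzero(orn); cen=(x.mean(),y.mean()); print(cen,x.min(),x.max(),y.min(),y.max())
print("hub",hub,"lens",L,np.hypot(*(L-hub)),ang(L-hub))
for n,p,z in(("foot",(480,191),.071),("tip",(451,174),.121),("cen",cen,.088)):
    b=wz(p,z); print(n,b,np.hypot(*(b-hub)),ang(b-hub))
E
```

```text
((648.4393920898438, 119.0030517578125), (76.0810317993164, 81.51697540283203), 91.99137878417969)
((226.3993682861328, 306.5528564453125), (104.29855346679688, 189.2225341796875), 152.76698303222656)
(np.float64(470.17252002464573), np.float64(187.55606900800987)) 433 505 160 219
hub [0.59148542 0.05684091] lens [0.42009625 0.13002152] 0.18635893344866988 156.87824230082782
foot [0.52318618 0.08435862] 0.07363430627572654 158.05552980391295
tip [0.52367369 0.08429632] 0.07315893820068638 157.9581018061365
cen [0.52259655 0.08414348] 0.07410201084571001 158.3801995995144
```

The lens is at 156.9°, and the bishop at 158.0° by foot and tip alike. So 1.1° (2.7 mm at the finger) remains, and I go back and nudge it.

```bash
python3 -m creep '[{"wx":0,"wy":0,"wz":0,"x":0,"y":0,"z":20,"grip":1},{"wx":0,"wy":0,"wz":0,"x":0,"y":0,"z":60,"grip":1},{"wx":0,"wy":0,"wz":0,"x":0,"y":0,"z":100,"grip":1},{"wx":0,"wy":0,"wz":0,"x":0,"y":0,"z":140,"grip":1},{"wx":0,"wy":0,"wz":0,"x":0,"y":0,"z":170,"grip":1},{"wx":0,"wy":0,"wz":0,"x":0,"y":0,"z":185,"grip":1},{"wx":0,"wy":0,"wz":0,"x":0,"y":0,"z":190,"grip":1},{"wx":0,"wy":0,"wz":0,"x":0,"y":0,"z":190,"grip":1}]'
python3 -m creep '[{"wx":0,"wy":0,"wz":0.03,"x":0.1,"y":-4,"z":0,"grip":1},{"wx":0,"wy":0,"wz":0.07,"x":0.4,"y":-9.5,"z":0,"grip":1},{"wx":0,"wy":0,"wz":0.11,"x":0.9,"y":-14.8,"z":0,"grip":1},{"wx":0,"wy":0,"wz":0.13,"x":1.2,"y":-17.3,"z":0,"grip":1},{"wx":0,"wy":0,"wz":0.14,"x":1.3,"y":-18.6,"z":0,"grip":1},{"wx":0,"wy":0,"wz":0.148,"x":1.5,"y":-19.7,"z":0,"grip":1},{"wx":0,"wy":0,"wz":0.155,"x":1.6,"y":-20.7,"z":0,"grip":1},{"wx":0,"wy":0,"wz":0.155,"x":1.6,"y":-20.7,"z":0,"grip":1},{"wx":0,"wy":0,"wz":0.155,"x":1.6,"y":-20.7,"z":0,"grip":1}]'
python3 -m creep '[{"wx":0,"wy":0,"wz":-0.06,"x":0.2,"y":8,"z":0,"grip":1},{"wx":0,"wy":0,"wz":-0.135,"x":1.2,"y":18,"z":0,"grip":1},{"wx":0,"wy":0,"wz":-0.135,"x":1.2,"y":18,"z":-25,"grip":1},{"wx":0,"wy":0,"wz":-0.135,"x":1.2,"y":18,"z":-70,"grip":1},{"wx":0,"wy":0,"wz":-0.135,"x":1.2,"y":18,"z":-120,"grip":1},{"wx":0,"wy":0,"wz":-0.135,"x":1.2,"y":18,"z":-170,"grip":1},{"wx":0,"wy":0,"wz":-0.135,"x":1.2,"y":18,"z":-190,"grip":1},{"wx":0,"wy":0,"wz":-0.135,"x":1.2,"y":18,"z":-190,"grip":1},{"wx":0,"wy":0,"wz":-0.135,"x":1.2,"y":18,"z":-190,"grip":1}]'
python3 meas.py; python3 -c "
from h import *;s=sense();print(list(s['tool_pos']),list(s['ee_rot']))
W=cv2.imread('pics/w9.png')[0:230,60:380];cv2.imwrite('pics/w10c.png',cv2.resize(W,None,fx=2.5,fy=2.5,interpolation=2))"
```

```text
t: 21.4
tool_pos: [0.4933, -0.0394, 0.0617]
ee_rot: [-180.0, -0.0, 45.2]
wrist_force: [0.6, 1.1, 0.1]
width: 0.0001
finger_force: 0.0
t: 22.52
tool_pos: [0.4793, -0.0237, 0.0611]
ee_rot: [-180.0, -0.0, 36.3]
wrist_force: [1.6, -0.7, 1.6]
width: -0.0002
finger_force: 0.7
t: 23.65
tool_pos: [0.4898, -0.0374, 0.2495]
ee_rot: [-179.8, 0.1, 44.1]
wrist_force: [-0.5, -0.6, -0.5]
width: 0.0001
finger_force: 0.0
bishop [0.5211 0.0878 0.0836] 0.0017 0.07540224568696476 157.0357214801818 lobes 21.549175444047666 20.780343251391905
bishop [0.5205 0.0871 0.0814] 0.003 0.07571525541001345 157.69011988244569 lobes 21.578677624899598 20.787702186567987
bishop [0.5204 0.0882 0.0849] 0.0021 0.0761277055954003 156.96433478762467 lobes 21.540412580442112 20.79937914778065
finger 223.7675507304098 [-1.  -0.6 -0.5] 23.95
[np.float64(0.4904840380249959), np.float64(-0.03752083137123404), np.float64(0.25038028075515706)] [np.float64(-179.88698384891364), np.float64(0.054641360892898075), np.float64(44.048369992196214)]
```

View pics/w10c.png

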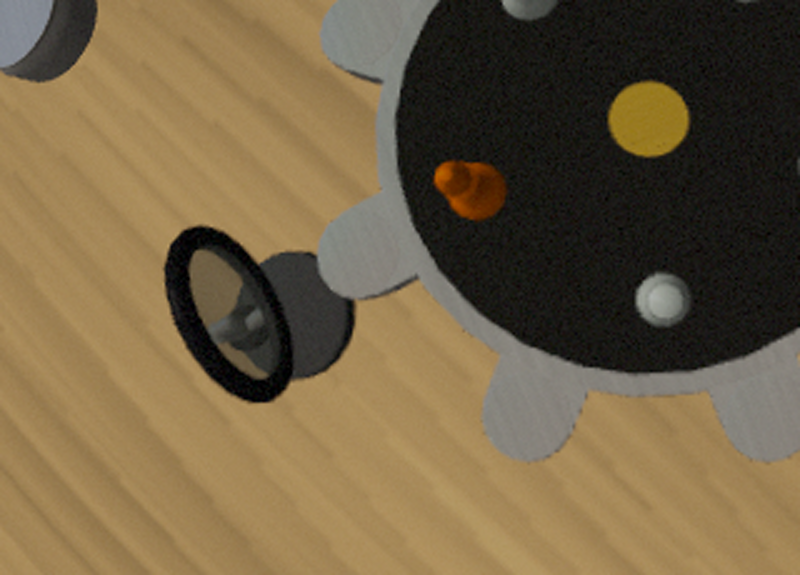

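The wheel turned 0.9°. The bishop (480,191) now lies at about 157.1° against the lens's 156.9°, roughly 0.3 mm off. Its foot, the hub (649,119) and the ring centre (229,314) line up, the pieces in view stand, and the arm is clear. I hand in.

```bash
python3 -c "
from workcell import *
print(hand_in())"
```

```text
the job is handed in; nothing more can be done
None
```

The turntable is at rest with the amber bishop on the lens's line of sight, about 0.3 mm off by my measurement; only its rim was pushed, and the job was handed in at about 24 s, with no verdict shown.

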